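# Push the pantry chest and onion bin shut

### The arm

A 7-joint arm with a two-finger parallel gripper is mounted at the origin on a cart in front of the work surface, level with it; the furniture and walls round the work are solid. World frame = base frame: x ahead of the robot, y to its left, z up, the work surface at z = 0. Lengths are in m, angles in degrees, forces in N, time in s.
With the tool pointing down it reaches from about 0.425 to 0.875 m from the base axis. Payload 4.7 kg.
Tool frame: the origin (TCP) lies midway between the tips of the shut fingers; the grasp point (between the pads) lies 19 mm behind it; z points along the fingers, y is the line along which they close (so a half turn about z gives the same grasp; the last joint's range is limited). The gripper opens to 87 mm and grips with 3 to 60 N. Pads are 19 mm wide; open, the fingers measure 117 mm over their backs; the gripper's body (75 mm by 190 mm) begins 51 mm behind the grasp point.
Start: joints at [-68.577, 18.392, -4.016, 83.108, 1.295, 78.541, -3.26], TCP at [0.229, 0.608, 0.223] pointing down, gripper open.
Joint ranges: [-163.93, 163.93], [-17.29, 119.83], [-79.2, 71.16], [3.27, 140.29], [-89.18, 269.18], [5.43, 117.66], [-154.24, 154.24]. Speed limits (degrees/s): [147.25, 147.25, 180, 180, 180, 180, 180].

### API

Orientations are given as [roll, pitch, yaw] about the fixed x, y, z axes, in that order (R = Rz(yaw) Ry(pitch) Rx(roll)).
In Python, from cell import env gives the robot as it stands.
- The arm moves only by the tool step_arm, never from a script. Its argument "moves" is a list of rows, each an object with "dp": the shift along the tool's x, y, z in mm, a list of three; "dr": the turn, a rotation vector about the tool's x, y, z in rad, a list of three; "fingers": the closure, from 0 (fully open) to 1 (shut). In form: [{"dp": [dx, dy, dz], "dr": [ax, ay, az], "fingers": fingers}, ...]. A call has exactly 5 rows; each row shifts and turns the commanded pose from where the row before left it, along the tool's axes as they then stand; what a row does not reach is not made up. A row lasts 1/8 s, in which the tool goes at most 62.5 mm and 10.7 degrees, less where a joint would pass 70% of its speed; a pose out of reach is approached as far as the arm can. A call with a gripper value outside its range is refused whole. The fingers move at their own pace and stop on an object; "squeeze" is the grip in N (left out, the last holds). Time passes only in rows, so rows that do not move let the fingers close, or fill a call up. It gives the time, the measured TCP pose, the force, the opening and the grip force at its end, in the units of the state.
- env.get_obs(): the state, without advancing time (a new reading comes with each control period).
- env.read_camera(name): name is "scene" or "top" or "wrist"; returns the picture (400x640x3 uint8, red, green, blue); there is no depth.
- env.camera_model(name): a dict with "fx", "fy", "cx", "cy" (pixels), "R" (3x3) and "t" (3): a world point X has camera coordinates R X + t. Camera axes: x right, y down, z forward; pixel columns grow to the right and rows downward; lengths in m; the calibration is good to about 2 mm. The wrist camera is an equidistant fisheye: a pixel r from the principal point sees the ray r / f radians off the axis. A picture is of the moment at which its call begins: read the wrist's pose just before it. camera_model takes no time and is no camera call; for the wrist camera it gives the pose at the moment of the call.
- env.sign_off(): hands the job in; it is judged then, once.
The state is a dict: "time_s": time; "qpos": joint angles; "joint_velocities": joint speeds; "effort": joint torques, N m; "tool_pos": TCP position; "tool_rot": TCP orientation; "force": force on the tool from outside, world axes, zero at the start; "wrist_torque": the same for the moment, N m; "grip_width": finger opening in m; "grasp_force": force on a finger pad.
Only numpy, scipy, OpenCV 4.12 (cv2) and the standard library are available. Lean on these libraries where they do the work, as an engineer would, in place of code of your own. Each camera call takes 0.05 s, during which the arm holds its last target. There are 200 camera calls.

### The job

Close up after cooking with the fingertips: push both open drawers of the small wooden chest fully home, and push the flat wooden cover of the onion bin beside it along its rails until it meets the end board and hides the onions. Push only; lift nothing: the cover stays flat in its rails and the small onions stay in the bin. Leave the jars, egg cup, ramekin and big onion standing where they are.

Things in the scene. Friction and masses are not known exactly. Their poses are not given: they have to be found in the camera images.
- chest: wooden two-drawer chest, fixed to the worktop, 150 (x) x 240 (y) x 90 (z) mm, two drawers side by side. Origin: centre of its underside; its x axis points from the drawer fronts to the back, y to its left, z up. Chest and bin may stand either way round (one left, one right of the middle), each turned up to 0.25 rad
- drawer_left (a joint): how far the left (+y of the chest) drawer stands out, m: 0 = fully shut (stops there), starts between 0.03 and 0.06; it slides along the chest's x axis with about 1 N of friction and no spring, and stays where it is left
- drawer_right (a joint): the same for the right (-y) drawer
- knob_left (a point): middle of the front face of the left drawer's brass knob (20 mm across, 14 mm long, on the middle of the drawer front, 50 mm above the worktop); moves with the drawer. The drawer front behind it is 112 mm wide and spans 10 to 78 mm above the worktop, 12 mm thick. Shut, this point is 101 mm in front of the chest's origin (x = -0.101, y = +0.058 in its frame). Axes as the chest's
- knob_right (a point): the same for the right drawer (shut: x = -0.101, y = -0.058 in the chest's frame)
- bin: wooden onion bin, fixed, 150 (x) x 248 (y) x 94 (z) mm. Origin: on its lower back edge, about the middle (the bin spans x = -0.150 to 0); z up, y to its left. Left half (+y) roofed by a deck 75 mm up, right half (-y) open. Two rails along y (8 mm wide, tops at 92 mm) guide the cover at front and back; an upright end board at y = -0.120 stops it. Turned up to 0.2 rad
- cover: loose flat wooden cover of the bin, 130 (x) x 118 (y) x 18 (z) mm, 0.2 kg, lying between the rails, 75 mm up, 2 mm play front and back. Origin: centre of its underside. Starts 50 to 95 mm to the bin's left (+y) of shut; shut, it meets the end board with its origin at y = -0.061 in the bin's frame. Slides along the bin's y with plain wood friction (about 2 N)
- cover_edge (a point): middle of the cover's left (+y) end face, 84 mm above the worktop: the face to push on, standing 18 mm above the deck (the deck runs on to y = 0.120 in the bin's frame). Axes as the cover's; push towards -y
- spice_jar: small glass spice jar, 47 x 47 x 98 mm, stands between the chest and the bin; loose. Origin: centre of its underside at the start
- egg_cup: cream egg cup, 50 mm across, 61 mm tall, stands in front of the gap between chest and bin; loose. Origin: centre of its underside at the start
- olive_jar: jar with a yellow lid, 85 mm across, 110 mm tall, at the left; loose. Origin: centre of its underside at the start
- ramekin: white ribbed ramekin, 97 mm across, 42 mm tall, at the right; loose. Origin: centre of its underside at the start
- big_onion: large onion, 73 x 76 x 68 mm, at the right; loose. Origin: centre of its underside at the start
- onion_2: small onion, about 29 mm, lying in the bin; loose. Origin: centre of its underside at the start
- onion_5: small onion, about 28 mm, lying in the bin; loose. Origin: centre of its underside at the start
Mind the look-alikes: they are no part of the job. There is more than one size of the cover; the job needs the smaller.

How it is judged:
By the outcome, as a careful person would: the job done as asked, in the order asked, and still so for the second after the job is handed in, with the robot touching nothing.
It also fails if it takes over 58 s, if anything falls off the work surface, if the arm or the gripper's body presses on something with over 40 N, if the wrist force passes 120 N, or if a joint passes its speed limit or range.

## Working session

There is one attempt and no reset: what is moved stays moved. The work goes in short steps, Python scripts to look and compute and a tool call to move; the robot and the scene stay as the last step left them, time stands still between calls to the robot, and variables do not carry over. Pictures are saved under pics/ and viewed, at most 10 in all, crops included, and the job is handed in when it is done.

Besides the shell and the picture viewer there is one more tool, called after ">>>" by a JSON object that holds its "op" and its "data". step_arm: Moves the arm, as the interface text tells. Its arguments: {"type":"object","properties":{"moves":{"type":"array","items":{"type":"object","properties":{"dp":{"type":"array","items":{"type":"number"}},"dr":{"type":"array","items":{"type":"number"}},"fingers":{"type":"number"}}}},"squeeze":{"type":"number"}},"required":["moves"]}

```bash
mkdir -p pics
python3 - <<'E'
from cell import env
import cv2
for n in ("scene","top"):
    cv2.imwrite(f"pics/{n}0.png",env.read_camera(n)[:,:,::-1])
    m=env.camera_model(n);print(n,m)
o=env.get_obs();print(o)
E
```

```text
scene {'fx': 502.3287349618728, 'fy': 502.3287349618728, 'cx': 325.4520853883709, 'cy': 203.39481279409796, 'R': array([[ 0.67761127, -0.73521781, -0.01725544],
       [-0.45562895, -0.4012801 , -0.79459206],
       [ 0.57727396,  0.54628661, -0.60689843]]), 't': array([-0.40890779,  0.25069247,  1.83267408])}
top {'fx': 483.6156464337539, 'fy': 483.6156464337539, 'cx': 314.59834047917826, 'cy': 194.58060043348797, 'R': array([[ 0.37433603, -0.92710989,  0.01843319],
       [-0.71220433, -0.30018077, -0.6345522 ],
       [ 0.59383291,  0.22440756, -0.77266016]]), 't': array([-0.30364796,  0.41389614,  2.04972871])}
{'time_s': 0.1, 'qpos': array([-68.57644664,  18.43365152,  -4.01371702,  83.16842635,
         1.29402425,  78.5403823 ,  -3.26162077]), 'joint_velocities': array([-0.05837027, -0.03338258,  0.05608601, -0.15435619,  0.02332692,
       -0.07327363, -0.05574531]), 'effort': array([ 1.75312307e-04, -4.92570949e+01, -4.05628402e-01, -3.13396418e+01,
       -6.39804220e-02,  3.95458750e-02,  4.51779124e-05]), 'tool_pos': array([0.22874809, 0.60788962, 0.22157928]), 'tool_rot': array([-1.79902709e+02,  5.09984310e-03,  1.59382520e+02]), 'force': array([-0.12916663, -0.11705617, -1.10778503]), 'wrist_torque': array([-0.02399656,  0.00499382,  0.05909457]), 'grasp_force': 0.0, 'grip_width': 0.08685820945099998}
```

View pics/top0.png

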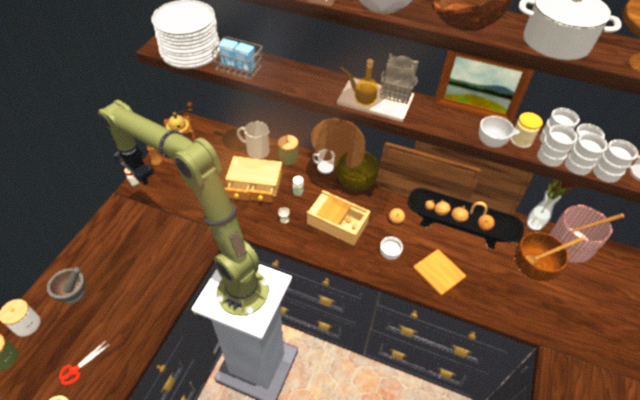

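View pics/scene0.png

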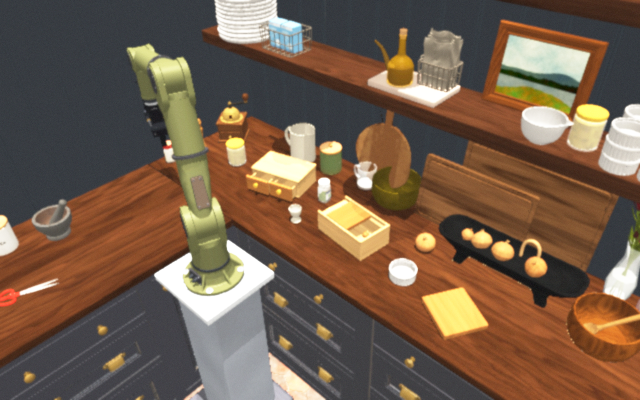

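The top view shows the chest at about (253,178) with drawers at its front, and the bin at (338,217) with the cover on its left half. The scene view shows the same with the chest at (283,175) and the bin at (353,228). Next I'll enlarge both.

Run:
```python
import cv2
a=cv2.imread("pics/top0.png")[148:248,215:375]
b=cv2.imread("pics/scene0.png")[145:260,235:395]
cv2.imwrite("pics/ta.png",cv2.resize(a,None,fx=5,fy=5,interpolation=cv2.INTER_CUBIC))
cv2.imwrite("pics/sb.png",cv2.resize(b,None,fx=5,fy=5,interpolation=cv2.INTER_CUBIC))
```

```text
(no output)
```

View pics/ta.png

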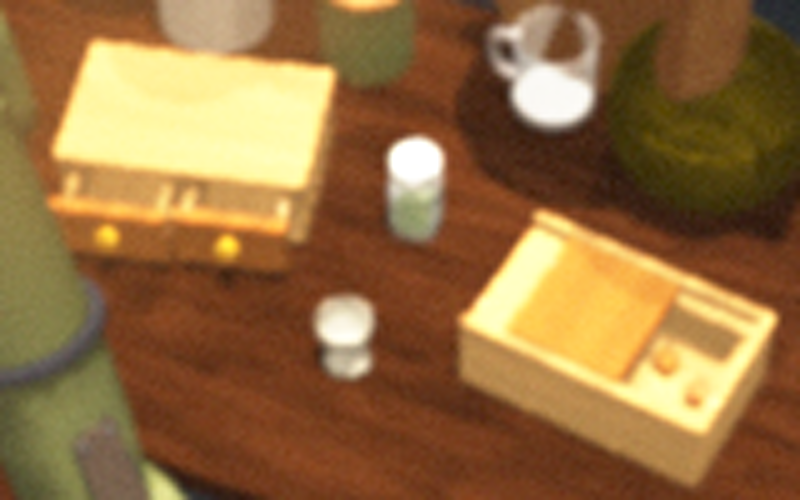

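View pics/sb.png

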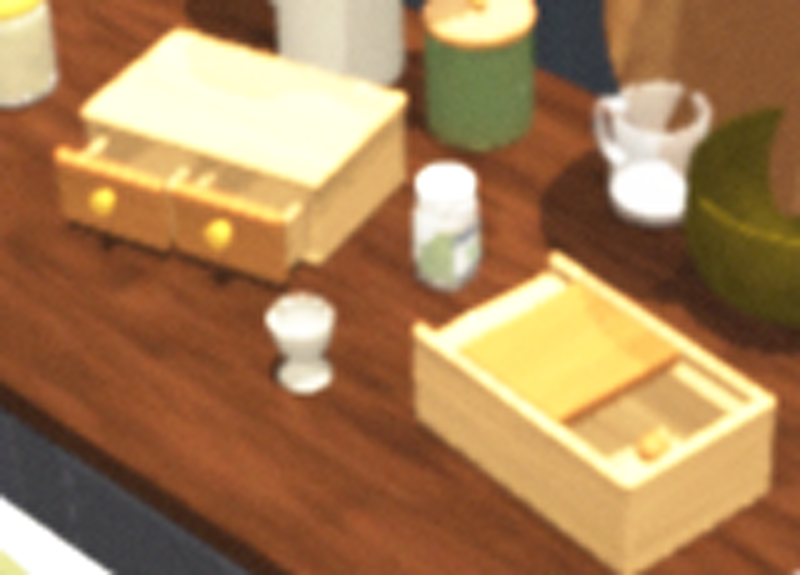

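The crops show the chest's top corners, both brass knobs, the bin's corners and the cover edges clearly. In ta.png the knobs are at (107,236) and (228,247), and the cover's left edge runs from (575,237) to (508,333). Now I'll triangulate them.

```bash
cat > h.py <<'E'
import numpy as np
from cell import env
M={n:env.camera_model(n) for n in("top","scene")}
def ray(n,p):
    m=M[n];d=m["R"].T@np.array([(p[0]-m["cx"])/m["fx"],(p[1]-m["cy"])/m["fy"],1]);return -m["R"].T@m["t"],d/np.linalg.norm(d)
def tri(pt,ps):
    A=np.zeros((3,3));b=np.zeros(3)
    L=[ray("top",pt),ray("scene",ps)]
    for c,d in L:
        P=np.eye(3)-np.outer(d,d);A+=P;b+=P@c
    x=np.linalg.solve(A,b);return x,np.linalg.norm((np.eye(3)-np.outer(L[0][1],L[0][1]))@(x-L[0][0]))*2
def plane(n,p,z):
    c,d=ray(n,p);return c+d*(z-c[2])/d[2]
ct=lambda p:((p[0]+.5)/5-.5+215,(p[1]+.5)/5-.5+148)
cs=lambda p:((p[0]+.5)/5-.5+235,(p[1]+.5)/5-.5+145)
E
python3 - <<'E'
from h import *
np.set_printoptions(precision=4,suppress=True)
F={"chBL":((95,40),(180,28),.09),"chBR":((335,65),(407,95),.09),"chFR":((300,190),(313,187),.09),"chFL":((55,158),(85,108),.09),
"kL":((107,236),(103,201),.05),"kR":((228,247),(219,234),.05),
"bBL":((537,213),(557,257),.092),"bBR":((775,316),(775,400),.093),"bFR":((695,428),(628,487),.093),"bFL":((460,318),(417,327),.092),
"cLB":((575,237),(570,285),.093),"cLF":((508,333),(462,350),.093),"cRB":((675,287),(677,355),.093),"cRF":((630,378),(565,420),.093),
"egg":((345,308),(300,305),.06),"jar":((415,155),(446,180),.098)}
for k,(a,b,z) in F.items():
    x,e=tri(ct(a),cs(b));print(k,x,"gap%.4f"%e,plane("top",ct(a),z)[:2],plane("scene",cs(b),z)[:2])
E
```

```text
chBL [0.6285 0.3694 0.0818] gap0.0009 [0.6224 0.3649] [0.6192 0.3587]
chBR [0.6906 0.1334 0.0794] gap0.0056 [0.6851 0.1287] [0.6751 0.121 ]
chFR [0.5327 0.097  0.0763] gap0.0005 [0.5227 0.0915] [0.519  0.0825]
chFL [0.4754 0.3295 0.0831] gap0.0044 [0.4677 0.3258] [0.4717 0.3216]
kL [0.4323 0.2577 0.0412] gap0.0033 [0.4283 0.2535] [0.4226 0.2471]
kR [0.4646 0.1439 0.0424] gap0.0030 [0.461  0.1407] [0.4559 0.1354]
bBL [ 0.5962 -0.1235  0.0744] gap0.0004 [ 0.5825 -0.1284] [ 0.5779 -0.1389]
bBR [ 0.5586 -0.3739  0.0835] gap0.0011 [ 0.5519 -0.3753] [ 0.5484 -0.3804]
bFR [ 0.4198 -0.3448  0.071 ] gap0.0009 [ 0.4051 -0.3483] [ 0.3999 -0.3601]
bFL [ 0.4474 -0.1056  0.0793] gap0.0001 [ 0.4384 -0.1092] [ 0.436  -0.1169]
cLB [ 0.5616 -0.1717  0.0936] gap0.0102 [ 0.5682 -0.1724] [ 0.5553 -0.1721]
cLF [ 0.4477 -0.1533  0.0809] gap0.0007 [ 0.4387 -0.1564] [ 0.4372 -0.1636]
cRB [ 0.5648 -0.2749  0.0707] gap0.0010 [ 0.5482 -0.2793] [ 0.542  -0.2916]
cRF [ 0.4323 -0.2754  0.0907] gap0.0060 [ 0.4342 -0.2764] [ 0.4264 -0.2775]
egg [0.427  0.0039 0.0598] gap0.0058 [0.4303 0.0036] [0.4232 0.0031]
jar [0.6076 0.0096 0.0858] gap0.0035 [0.5999 0.005 ] [ 0.5924 -0.003 ]
```

>>> {"op": "step_arm", "data": {"moves": [{"dp": [0, 0, 0], "dr": [0, 0, -0.12], "fingers": 1}, {"dp": [0, 0, 0], "dr": [0, 0, -0.12], "fingers": 1}, {"dp": [0, 0, 0], "dr": [0, 0, -0.12], "fingers": 1}, {"dp": [0, 0, 0], "dr": [0, 0, -0.12], "fingers": 1}, {"dp": [0, 0, 0], "dr": [0, 0, -0.12], "fingers": 1}], "squeeze": 20}}

```text
time_s: 0.72
tool_pos: [0.2288, 0.6081, 0.2219]
tool_rot: [-179.9, -0.0, -166.0]
force: [0.1, 0.6, 0.0]
grip_width: 0.0452
grasp_force: 0.0
```

>>> {"op": "step_arm", "data": {"moves": [{"dp": [-7, -39, 0], "dr": [0, 0, 0], "fingers": 1}, {"dp": [-7, -39, 0], "dr": [0, 0, 0], "fingers": 1}, {"dp": [-7, -39, 0], "dr": [0, 0, 0], "fingers": 1}, {"dp": [-7, -39, 0], "dr": [0, 0, 0], "fingers": 1}, {"dp": [-7, -39, 0], "dr": [0, 0, 0], "fingers": 1}]}}

```text
time_s: 1.35
tool_pos: [0.3096, 0.4258, 0.2221]
tool_rot: [-180.0, -0.0, -166.2]
force: [0.8, -1.5, 0.5]
grip_width: 0.0017
grasp_force: 0.0
```

>>> {"op": "step_arm", "data": {"moves": [{"dp": [-7, -39, 0], "dr": [0, 0, 0], "fingers": 1}, {"dp": [-7, -39, 0], "dr": [0, 0, 0], "fingers": 1}, {"dp": [-7, -39, 0], "dr": [0, 0, 0], "fingers": 1}, {"dp": [-7, -39, 0], "dr": [0, 0, 0], "fingers": 1}, {"dp": [-7, -39, 0], "dr": [0, 0, 0], "fingers": 1}]}}

```text
time_s: 1.98
tool_pos: [0.3899, 0.2448, 0.2223]
tool_rot: [-180.0, -0.0, -166.2]
force: [-0.6, 0.5, -0.1]
grip_width: -0.0
grasp_force: 0.0
```

Run:
```python
from cell import env
import cv2
o=env.get_obs();print(o["tool_pos"],o["tool_rot"],o["grip_width"],o["qpos"],o["time_s"]);print(env.camera_model("wrist"))
cv2.imwrite("pics/w1.png",env.read_camera("wrist")[:,:,::-1])
```

```text
[0.38987317 0.24481085 0.22229501] [-1.79993412e+02 -1.47611628e-02 -1.66235552e+02] -3.67559219016238e-05 [-42.93177505  -4.96931908   7.08549724 108.96848577   0.63157341
  75.98004605  67.7386243 ] 1.975
{'fx': 309.70691628693146, 'fy': 309.70691628693146, 'cx': 320.950655950833, 'cy': 196.54255799513624, 'R': array([[-2.38187242e-01,  9.71219154e-01,  4.38548535e-04],
       [ 9.26916884e-01,  2.27187436e-01,  2.98682036e-01],
       [ 2.89986081e-01,  7.15487482e-02, -9.54352581e-01]]), 't': array([-0.14577686, -0.45366007,  0.26066534])}
```

View pics/w1.png

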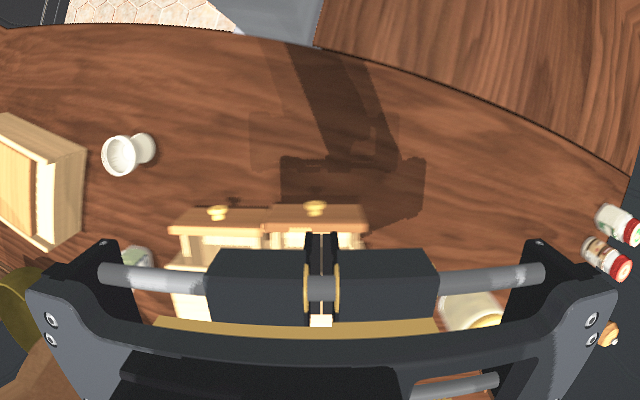

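The wrist picture shows the left knob at (316,206) and the right knob at (217,212). The drawer fronts' upper edges run along rows 207-212. I'll project these.

```bash
cat >> h.py <<'E'
def wplane(p,z,m):
    v=np.array([p[0]-m["cx"],p[1]-m["cy"]]);r=np.hypot(*v);th=r/m["fx"]
    d=m["R"].T@np.array([*(v/r*np.sin(th)),np.cos(th)]);c=-m["R"].T@m["t"];return c+d*(z-c[2])/d[2]
E
python3 - <<'E'
from h import *
m=env.camera_model("wrist")
for k,p,z in [("kL",(316,205),.05),("kR",(217,210),.05),("fL_l",(367,206),.078),("fL_r",(269,206),.078),("fR_l",(268,210),.078),("fR_r",(172,210),.078),("egg",(120,156),.06),("binFL",(2,113),.092),("binBL",(50,250),.092)]:
    print(k,wplane(p,z,m).round(4))
E
```

```text
kL [0.4259 0.2414 0.05  ]
kR [0.46   0.1277 0.05  ]
fL_l [0.4051 0.2923 0.078 ]
fL_r [0.4292 0.1916 0.078 ]
fR_l [0.4338 0.1914 0.078 ]
fR_r [0.4615 0.0806 0.078 ]
egg [ 0.4183 -0.0097  0.06  ]
binFL [ 0.3855 -0.2451  0.092 ]
binBL [ 0.5771 -0.1322  0.092 ]
```

>>> {"op": "step_arm", "data": {"moves": [{"dp": [0, -2.2, 36], "dr": [0, 0, 0], "fingers": 1}, {"dp": [0, -2.2, 36], "dr": [0, 0, 0], "fingers": 1}, {"dp": [0, -2.2, 36], "dr": [0, 0, 0], "fingers": 1}, {"dp": [0, -2.2, 36], "dr": [0, 0, 0], "fingers": 1}, {"dp": [0, -2.2, 34], "dr": [0, 0, 0], "fingers": 1}]}}

```text
time_s: 2.65
tool_pos: [0.3918, 0.2354, 0.0432]
tool_rot: [-180.0, -0.0, -166.2]
force: [0.4, -0.4, 0.5]
grip_width: 0.0006
grasp_force: 0.0
```

>>> {"op": "step_arm", "data": {"moves": [{"dp": [-7, 0, 0], "dr": [0, 0, 0], "fingers": 1}, {"dp": [-7, 0, 0], "dr": [0, 0, 0], "fingers": 1}, {"dp": [-7, 0, 0], "dr": [0, 0, 0], "fingers": 1}, {"dp": [-6, 0, 0], "dr": [0, 0, 0], "fingers": 1}, {"dp": [-6, 0, 0], "dr": [0, 0, 0], "fingers": 1}]}}

```text
time_s: 3.28
tool_pos: [0.425, 0.2439, 0.0452]
tool_rot: [180.0, 0.0, -166.2]
force: [-1.1, 0.5, -1.3]
grip_width: 0.0005
grasp_force: 0.6
```

>>> {"op": "step_arm", "data": {"moves": [{"dp": [-3, 0, 0], "dr": [0, 0, 0], "fingers": 1}, {"dp": [-3, 0, 0], "dr": [0, 0, 0], "fingers": 1}, {"dp": [-3, 0, 0], "dr": [0, 0, 0], "fingers": 1}, {"dp": [-3, 0, 0], "dr": [0, 0, 0], "fingers": 1}, {"dp": [-3, 0, 0], "dr": [0, 0, 0], "fingers": 1}]}}

```text
time_s: 3.9
tool_pos: [0.439, 0.247, 0.0445]
tool_rot: [-180.0, -0.0, -166.2]
force: [-0.3, 0.8, 0.7]
grip_width: 0.0002
grasp_force: 0.6
```

>>> {"op": "step_arm", "data": {"moves": [{"dp": [-2, 0, 0], "dr": [0, 0, 0], "fingers": 1}, {"dp": [-2, 0, 0], "dr": [0, 0, 0], "fingers": 1}, {"dp": [-2, 0, 0], "dr": [0, 0, 0], "fingers": 1}, {"dp": [-2, 0, 0], "dr": [0, 0, 0], "fingers": 1}, {"dp": [0, 0, 0], "dr": [0, 0, 0], "fingers": 1}]}}

```text
time_s: 4.53
tool_pos: [0.4471, 0.2489, 0.0446]
tool_rot: [180.0, 0.0, -166.2]
force: [-0.3, 0.1, 0.3]
grip_width: 0.0006
grasp_force: 0.0
```

>>> {"op": "step_arm", "data": {"moves": [{"dp": [-2, 0, 0], "dr": [0, 0, 0], "fingers": 1}, {"dp": [-2, 0, 0], "dr": [0, 0, 0], "fingers": 1}, {"dp": [-2, 0, 0], "dr": [0, 0, 0], "fingers": 1}, {"dp": [-1, 0, 0], "dr": [0, 0, 0], "fingers": 1}, {"dp": [0, 0, 0], "dr": [0, 0, 0], "fingers": 1}]}}

```text
time_s: 5.15
tool_pos: [0.4521, 0.2502, 0.0444]
tool_rot: [-180.0, -0.2, -166.2]
force: [-4.7, -1.7, 4.3]
grip_width: 0.0004
grasp_force: 2.8
```

Run:
```python
from cell import env
import cv2
w=env.read_camera("wrist")[140:300,140:420,::-1];s=env.read_camera("scene")[145:245,235:375,::-1]
r=lambda a,f:cv2.resize(a,None,fx=f,fy=f,interpolation=cv2.INTER_CUBIC)
import numpy as np
a=r(w,1.4);b=r(s,2.8);cv2.imwrite("pics/c2.png",r(np.vstack([a,b]),1.1)); print(env.get_obs()["force"])
```

```text
[-5.79999147 -2.23805734  4.1663094 ]
```

View pics/c2.png

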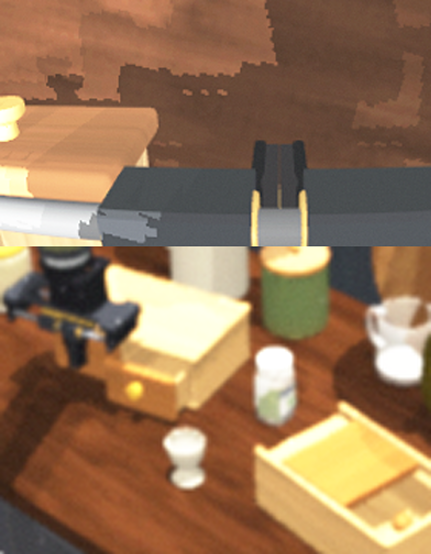

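The picture shows the left drawer in behind the fingers and the right drawer still standing out, knob at (135,390). I'll press a little more to seat the left one, then back off.

>>> {"op": "step_arm", "data": {"moves": [{"dp": [-2, 0, 0], "dr": [0, 0, 0], "fingers": 1}, {"dp": [-2, 0, 0], "dr": [0, 0, 0], "fingers": 1}, {"dp": [-2, 0, 0], "dr": [0, 0, 0], "fingers": 1}, {"dp": [0, 0, 0], "dr": [0, 0, 0], "fingers": 1}, {"dp": [0, 0, 0], "dr": [0, 0, 0], "fingers": 1}]}}

```text
time_s: 5.88
tool_pos: [0.4524, 0.2503, 0.0441]
tool_rot: [-179.9, -0.9, -166.2]
force: [-18.7, -6.0, 18.3]
grip_width: 0.0007
grasp_force: 10.1
```

>>> {"op": "step_arm", "data": {"moves": [{"dp": [15, 0, 0], "dr": [0, 0, 0], "fingers": 1}, {"dp": [25, 0, 0], "dr": [0, 0, 0], "fingers": 1}, {"dp": [22, 0, 0], "dr": [0, 0, 0], "fingers": 1}, {"dp": [0, -20, 0], "dr": [0, 0, 0], "fingers": 1}, {"dp": [0, -25, 0], "dr": [0, 0, 0], "fingers": 1}]}}

```text
time_s: 6.5
tool_pos: [0.4104, 0.1938, 0.0449]
tool_rot: [180.0, 0.2, -166.1]
force: [-0.1, 0.2, -1.0]
grip_width: 0.0004
grasp_force: 0.0
```

>>> {"op": "step_arm", "data": {"moves": [{"dp": [0, -25, 0], "dr": [0, 0, 0], "fingers": 1}, {"dp": [0, -25, 0], "dr": [0, 0, 0], "fingers": 1}, {"dp": [0, -25, 0], "dr": [0, 0, 0], "fingers": 1}, {"dp": [0, 0, 0], "dr": [0, 0, 0], "fingers": 1}, {"dp": [0, 0, 0], "dr": [0, 0, 0], "fingers": 1}]}}

```text
time_s: 7.12
tool_pos: [0.4279, 0.1215, 0.0447]
tool_rot: [180.0, 0.1, -166.2]
force: [0.1, 0.6, 0.2]
grip_width: 0.0003
grasp_force: 0.0
```

>>> {"op": "step_arm", "data": {"moves": [{"dp": [-7, 0, 0], "dr": [0, 0, 0], "fingers": 1}, {"dp": [-7, 0, 0], "dr": [0, 0, 0], "fingers": 1}, {"dp": [-7, 0, 0], "dr": [0, 0, 0], "fingers": 1}, {"dp": [-7, 0, 0], "dr": [0, 0, 0], "fingers": 1}, {"dp": [-7, 0, 0], "dr": [0, 0, 0], "fingers": 1}]}}

```text
time_s: 7.75
tool_pos: [0.4618, 0.1293, 0.0444]
tool_rot: [180.0, -0.0, -166.2]
force: [-2.1, 0.7, -0.1]
grip_width: 0.0006
grasp_force: 0.7
```

>>> {"op": "step_arm", "data": {"moves": [{"dp": [-4, 0, 0], "dr": [0, 0, 0], "fingers": 1}, {"dp": [-4, 0, 0], "dr": [0, 0, 0], "fingers": 1}, {"dp": [-3, 0, 0], "dr": [0, 0, 0], "fingers": 1}, {"dp": [-3, 0, 0], "dr": [0, 0, 0], "fingers": 1}, {"dp": [-2, 0, 0], "dr": [0, 0, 0], "fingers": 1}]}}

```text
time_s: 8.38
tool_pos: [0.4773, 0.1327, 0.0445]
tool_rot: [-180.0, 0.0, -166.2]
force: [-0.6, 0.3, -0.0]
grip_width: 0.0005
grasp_force: 0.5
```

>>> {"op": "step_arm", "data": {"moves": [{"dp": [-2, 0, 0], "dr": [0, 0, 0], "fingers": 1}, {"dp": [-2, 0, 0], "dr": [0, 0, 0], "fingers": 1}, {"dp": [-2, 0, 0], "dr": [0, 0, 0], "fingers": 1}, {"dp": [0, 0, 0], "dr": [0, 0, 0], "fingers": 1}, {"dp": [0, 0, 0], "dr": [0, 0, 0], "fingers": 1}]}}

```text
time_s: 9.0
tool_pos: [0.4801, 0.1334, 0.0444]
tool_rot: [180.0, -0.4, -166.2]
force: [-9.0, -2.1, 7.7]
grip_width: 0.0004
grasp_force: 4.7
```

>>> {"op": "step_arm", "data": {"moves": [{"dp": [-3, 0, 0], "dr": [0, 0, 0], "fingers": 1}, {"dp": [0, 0, 0], "dr": [0, 0, 0], "fingers": 1}, {"dp": [0, 0, 0], "dr": [0, 0, 0], "fingers": 1}, {"dp": [15, 0, 0], "dr": [0, 0, 0], "fingers": 1}, {"dp": [15, 0, 0], "dr": [0, 0, 0], "fingers": 1}]}}

```text
time_s: 9.62
tool_pos: [0.457, 0.1277, 0.0449]
tool_rot: [-180.0, 0.1, -166.2]
force: [-0.7, -0.3, -0.0]
grip_width: 0.0002
grasp_force: 0.0
```

>>> {"op": "step_arm", "data": {"moves": [{"dp": [0, 0, -35], "dr": [0, 0, 0], "fingers": 1}, {"dp": [0, 0, -50], "dr": [0, 0, 0], "fingers": 1}, {"dp": [0, 0, -50], "dr": [0, 0, 0], "fingers": 1}, {"dp": [0, 0, 0], "dr": [0, 0, 0.16], "fingers": 1}, {"dp": [0, 0, 0], "dr": [0, 0, 0.16], "fingers": 1}]}}

```text
time_s: 10.25
tool_pos: [0.4572, 0.1279, 0.1807]
tool_rot: [179.9, 0.2, 175.1]
force: [-0.2, -0.1, -0.2]
grip_width: 0.0003
grasp_force: 0.0
```

>>> {"op": "step_arm", "data": {"moves": [{"dp": [0, 0, 0], "dr": [0, 0, 0.16], "fingers": 1}, {"dp": [0, 0, 0], "dr": [0, 0, 0.16], "fingers": 1}, {"dp": [0, 0, 0], "dr": [0, 0, 0.16], "fingers": 1}, {"dp": [0, 0, 0], "dr": [0, 0, 0.16], "fingers": 1}, {"dp": [0, 0, 0], "dr": [0, 0, 0.16], "fingers": 1}]}}

```text
time_s: 10.88
tool_pos: [0.4568, 0.1276, 0.1797]
tool_rot: [179.9, 0.0, 129.3]
force: [0.9, -0.1, 0.2]
grip_width: 0.0006
grasp_force: 0.0
```

>>> {"op": "step_arm", "data": {"moves": [{"dp": [0, 0, 0], "dr": [0, 0, 0.16], "fingers": 1}, {"dp": [0, 0, 0], "dr": [0, 0, 0.16], "fingers": 1}, {"dp": [0, 0, 0], "dr": [0, 0, 0.16], "fingers": 1}, {"dp": [0, 0, 0], "dr": [0, 0, 0.16], "fingers": 1}, {"dp": [0, 0, 0], "dr": [0, 0, 0.16], "fingers": 1}]}}

```text
time_s: 11.5
tool_pos: [0.4567, 0.1276, 0.1797]
tool_rot: [179.9, -0.0, 83.4]
force: [0.0, -0.4, -0.4]
grip_width: 0.0005
grasp_force: 0.0
```

>>> {"op": "step_arm", "data": {"moves": [{"dp": [-33, 8, 0], "dr": [0, 0, 0], "fingers": 1}, {"dp": [-33, 8, 0], "dr": [0, 0, 0], "fingers": 1}, {"dp": [-33, 8, 0], "dr": [0, 0, 0], "fingers": 1}, {"dp": [-33, 8, 0], "dr": [0, 0, 0], "fingers": 1}, {"dp": [-33, 8, 0], "dr": [0, 0, 0], "fingers": 1}]}}

```text
time_s: 12.12
tool_pos: [0.4786, -0.0418, 0.1798]
tool_rot: [179.9, -0.0, 83.7]
force: [-0.6, 1.0, 0.3]
grip_width: 0.0006
grasp_force: 0.0
```

>>> {"op": "step_arm", "data": {"moves": [{"dp": [-33, 8, 0], "dr": [0, 0, 0], "fingers": 1}, {"dp": [-33, 8, 0], "dr": [0, 0, 0], "fingers": 1}, {"dp": [-33, 8, 0], "dr": [0, 0, 0], "fingers": 1}, {"dp": [-33, 8, 0], "dr": [0, 0, 0], "fingers": 1}, {"dp": [-33, 8, 0], "dr": [0, 0, 0.026], "fingers": 1}]}}

```text
time_s: 12.75
tool_pos: [0.5004, -0.2101, 0.1798]
tool_rot: [179.9, -0.0, 82.2]
force: [-0.2, -0.1, -0.1]
grip_width: 0.0003
grasp_force: 0.0
```

Run:
```python
from cell import env
import cv2
o=env.get_obs();print(o["tool_pos"],o["tool_rot"],o["time_s"])
cv2.imwrite("pics/w3.png",env.read_camera("wrist")[:,:,::-1])
```

```text
[ 0.50042317 -0.21010673  0.1798091 ] [ 1.79906293e+02 -9.96234351e-03  8.22211402e+01] 12.75
```

View pics/w3.png

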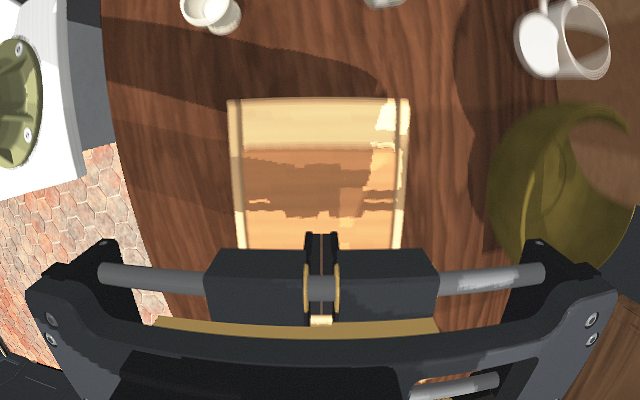

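The wrist picture shows the bin's left end at row 99, from (228,100) to (409,98). The cover's left edge is at row 150, from (244,150) to (396,148).

Run:
```python
from h import *
m=env.camera_model("wrist")
for k,p,z in [("deckF",(243,102),.075),("deckB",(392,100),.075),("railFL",(228,100),.092),("railBL",(409,98),.092),("railF2",(240,240),.092),("railB2",(400,240),.092),("cF",(244,150),.093),("cB",(396,148),.093)]:
    print(k,wplane(p,z,m).round(4))
```

```text
deckF [ 0.4459 -0.122   0.075 ]
deckB [ 0.5735 -0.1387  0.075 ]
railFL [ 0.4378 -0.1185  0.092 ]
railBL [ 0.5841 -0.138   0.092 ]
railF2 [ 0.4222 -0.2418  0.092 ]
railB2 [ 0.5668 -0.2626  0.092 ]
cF [ 0.444  -0.1618  0.093 ]
cB [ 0.5685 -0.178   0.093 ]
```

>>> {"op": "step_arm", "data": {"moves": [{"dp": [32, 0, 0], "dr": [0, 0, 0], "fingers": 1}, {"dp": [31, 0, 0], "dr": [0, 0, 0], "fingers": 1}, {"dp": [0, 0, 35], "dr": [0, 0, 0], "fingers": 1}, {"dp": [0, 0, 35], "dr": [0, 0, 0], "fingers": 1}, {"dp": [0, 0, 15], "dr": [0, 0, 0], "fingers": 1}]}}

```text
time_s: 13.42
tool_pos: [0.5075, -0.146, 0.0929]
tool_rot: [-179.9, -0.0, 82.3]
force: [-0.9, -0.5, 0.3]
grip_width: 0.0001
grasp_force: 0.0
```

>>> {"op": "step_arm", "data": {"moves": [{"dp": [0, 0, 7], "dr": [0, 0, 0], "fingers": 1}, {"dp": [0, 0, 6], "dr": [0, 0, 0], "fingers": 1}, {"dp": [0, 0, 0], "dr": [0, 0, 0], "fingers": 1}, {"dp": [-4, 0, 0], "dr": [0, 0, 0], "fingers": 1}, {"dp": [-4, 0, 0], "dr": [0, 0, 0], "fingers": 1}]}}

```text
time_s: 14.05
tool_pos: [0.5085, -0.154, 0.0822]
tool_rot: [179.9, -0.1, 82.3]
force: [0.9, 3.8, 1.6]
grip_width: 0.0003
grasp_force: 1.4
```

Contact is at the expected place (3.8 N). I'll push gently, with about 80 mm left to go.

>>> {"op": "step_arm", "data": {"moves": [{"dp": [-5, 0, 0], "dr": [0, 0, 0], "fingers": 1}, {"dp": [-6, 0, 0], "dr": [0, 0, 0], "fingers": 1}, {"dp": [-6, 0, 0], "dr": [0, 0, 0], "fingers": 1}, {"dp": [-6, 0, 0], "dr": [0, 0, 0], "fingers": 1}, {"dp": [-6, 0, 0], "dr": [0, 0, 0], "fingers": 1}]}}

```text
time_s: 14.68
tool_pos: [0.5037, -0.1836, 0.0815]
tool_rot: [-180.0, -0.0, 82.3]
force: [0.5, 4.2, 2.4]
grip_width: 0.0005
grasp_force: 1.8
```

>>> {"op": "step_arm", "data": {"moves": [{"dp": [-6, 0, 0], "dr": [0, 0, 0], "fingers": 1}, {"dp": [-6, 0, 0], "dr": [0, 0, 0], "fingers": 1}, {"dp": [-6, 0, 0], "dr": [0, 0, 0], "fingers": 1}, {"dp": [-6, 0, 0], "dr": [0, 0, 0], "fingers": 1}, {"dp": [-6, 0, 0], "dr": [0, 0, 0], "fingers": 1}]}}

```text
time_s: 15.3
tool_pos: [0.4997, -0.2133, 0.0815]
tool_rot: [-180.0, -0.0, 82.3]
force: [0.9, 4.3, 3.0]
grip_width: 0.0004
grasp_force: 1.7
```

>>> {"op": "step_arm", "data": {"moves": [{"dp": [-3, 0, 0], "dr": [0, 0, 0], "fingers": 1}, {"dp": [-3, 0, 0], "dr": [0, 0, 0], "fingers": 1}, {"dp": [-3, 0, 0], "dr": [0, 0, 0], "fingers": 1}, {"dp": [-2, 0, 0], "dr": [0, 0, 0], "fingers": 1}, {"dp": [-2, 0, 0], "dr": [0, 0, 0], "fingers": 1}]}}

```text
time_s: 15.92
tool_pos: [0.4981, -0.2258, 0.0815]
tool_rot: [-180.0, -0.0, 82.3]
force: [1.1, 2.9, 2.5]
grip_width: 0.0
grasp_force: 1.6
```

>>> {"op": "step_arm", "data": {"moves": [{"dp": [-2, 0, 0], "dr": [0, 0, 0], "fingers": 1}, {"dp": [-2, 0, 0], "dr": [0, 0, 0], "fingers": 1}, {"dp": [-2, 0, 0], "dr": [0, 0, 0], "fingers": 1}, {"dp": [-2, 0, 0], "dr": [0, 0, 0], "fingers": 1}, {"dp": [-2, 0, 0], "dr": [0, 0, 0], "fingers": 1}]}}

```text
time_s: 16.55
tool_pos: [0.4972, -0.2324, 0.0815]
tool_rot: [-179.9, -0.3, 82.3]
force: [-1.1, 12.0, 6.9]
grip_width: 0.0005
grasp_force: 5.9
```

>>> {"op": "step_arm", "data": {"moves": [{"dp": [-1, 0, 0], "dr": [0, 0, 0], "fingers": 1}, {"dp": [-1, 0, 0], "dr": [0, 0, 0], "fingers": 1}, {"dp": [-1, 0, 0], "dr": [0, 0, 0], "fingers": 1}, {"dp": [-1, 0, 0], "dr": [0, 0, 0], "fingers": 1}, {"dp": [-1, 0, 0], "dr": [0, 0, 0], "fingers": 1}]}}

```text
time_s: 17.18
tool_pos: [0.4971, -0.2325, 0.0815]
tool_rot: [-179.8, -0.7, 82.5]
force: [-0.6, 19.4, 10.0]
grip_width: 0.0006
grasp_force: 9.7
```

>>> {"op": "step_arm", "data": {"moves": [{"dp": [0, 0, 0], "dr": [0, 0, 0], "fingers": 1}, {"dp": [12, 0, 0], "dr": [0, 0, 0], "fingers": 1}, {"dp": [14, 0, 0], "dr": [0, 0, 0], "fingers": 1}, {"dp": [0, 0, -40], "dr": [0, 0, 0], "fingers": 1}, {"dp": [0, 0, -50], "dr": [0, 0, 0], "fingers": 1}]}}

```text
time_s: 17.8
tool_pos: [0.4983, -0.2151, 0.1713]
tool_rot: [-179.8, 0.1, 82.2]
force: [0.7, -0.0, -0.2]
grip_width: 0.0005
grasp_force: 0.0
```

>>> {"op": "step_arm", "data": {"moves": [{"dp": [-30, -15, -40], "dr": [0, 0, 0], "fingers": 1}, {"dp": [-40, -15, -30], "dr": [0, 0, 0], "fingers": 1}, {"dp": [-40, -15, 0], "dr": [0, 0, 0], "fingers": 1}, {"dp": [-40, 0, 0], "dr": [0, 0, 0], "fingers": 1}, {"dp": [-10, 0, 0], "dr": [0, 0, 0], "fingers": 1}]}}

```text
time_s: 18.42
tool_pos: [0.4314, -0.3708, 0.2416]
tool_rot: [-180.0, 0.1, 81.9]
force: [-0.0, 0.4, 0.3]
grip_width: 0.0007
grasp_force: 0.0
```

Run:
```python
from cell import env
import cv2,numpy as np
o=env.get_obs();print(o["tool_pos"],o["time_s"])
w=env.read_camera("wrist")[0:300,60:640,::-1];s=env.read_camera("scene")[140:260,235:405,::-1];t=env.read_camera("top")[145:250,215:385,::-1]
r=lambda a,w:cv2.resize(a,(w,int(a.shape[0]*w/a.shape[1])),interpolation=cv2.INTER_CUBIC)
b=np.hstack([r(s,400)[:247],r(t,400)[:247]]);a=r(w,640);a=np.hstack([a,np.zeros((a.shape[0],160,3),np.uint8)])
cv2.imwrite("pics/f.png",np.vstack([b,a]))
```

```text
[ 0.43135416 -0.37075833  0.24155504] 18.425
```

View pics/f.png

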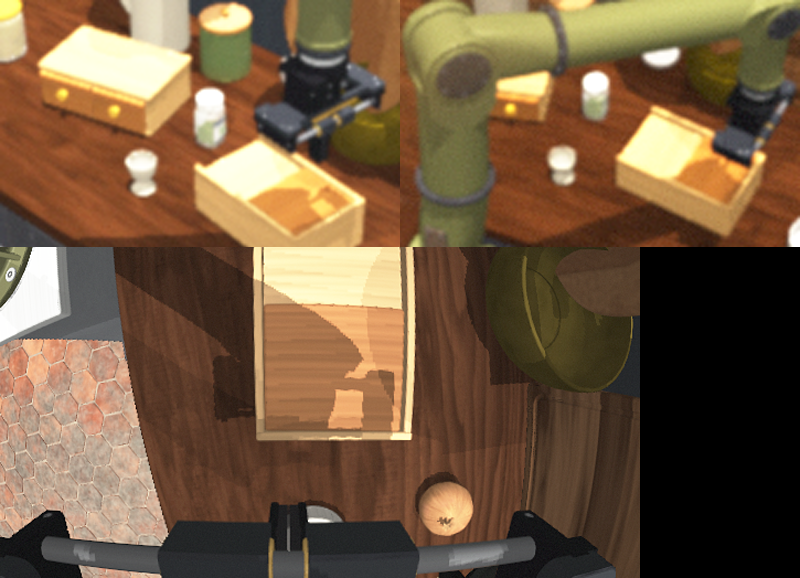

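The wrist view shows the cover flat against the end board at (335,435), with the onions hidden. The scene view shows both drawers flush, knobs at (62,94) and (114,111), and the jar and egg cup standing. I'll hand it in.

```bash
python3 -c "
from cell import env
print(env.sign_off())"
```

```text
the job is handed in; nothing more can be done
None
```

I pushed both drawers home to their stops, then slid the cover flat against the end board so it hides the onions; the jar, egg cup and big onion still stand in the final pictures (the olive jar and ramekin were not clearly in view), and the job was handed in at about 18.6 s.

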